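# Close the tablet mill and hold its lid down to run it

### The job

The tablet mill is loaded: close it and run it. Put the knurled lid that lies on the bench over the mill's neck, turn it until the keyways hidden inside it drop over the three pins, then press it fully home against the sprung switch ring and finish while still holding it down there, because the mill runs only as long as its lid is held home. Leave the jar, the pot and the spatula where they stand.

Things in the scene. Friction and masses are not known exactly. Their poses are not given: they have to be found in the camera images.
- lid: The mill's lid, loose: a black knurled collar closed by a flat top with a steel disc, 58 mm in diameter, 40 mm tall, about 0.16 kg, lying on the bench open end down. Origin: centre of its open lower edge; z points up out of its top. Grip it across its diameter. Nothing outside it, nor its x and y axes, shows where the keyways inside are: they are found by turning.
- lid_bore (a point): Inside the lid, centre of the closed end of its bore, 20 mm above its lower edge. The bore is 43.5 mm in diameter and 20 mm deep, with three equal keyways 120 degrees apart, each 10 mm wide, open at the lower edge and running the full depth. They are hidden from outside; turning the lid on the pins, either way, by at most 120 degrees brings them over the pins.
- mill: The tablet mill, fixed to the bench: a round white housing 124 mm in diameter at the foot, tapering to a round steel deck 91 mm in diameter, 115 mm above the bench; black dial on its front (-x). Origin: centre of its underside, on the bench; z up. From the middle of the deck rises the neck of the grinding chamber, full of tablets, 40 mm in outer diameter and 22 mm tall, its top edge chamfered.
- neck_top (a point): Centre of the top of the mill's neck, 137 mm above the bench on the mill's axis; z up, axes as the mill's. With the lid fully home the closed end of its bore rests on the top of the neck and its lower edge is 2 mm above the deck.
- pins (a point): On the mill's axis at the height of the three pins, 13 mm above the deck; axes as the mill's. Round steel pins of 5 mm diameter that stick out 5 mm from the neck, 120 degrees apart, the first towards +x. The lid rests on them with its lower edge 15.5 mm above the deck until the keyways meet them (about 0.1 rad of play each way); then it is free to drop 8.5 mm on to the switch ring.
- switch_ring (a joint): Travel in m of the dark sprung switch ring, 62 mm in diameter, round the foot of the neck, its top 7 mm above the deck when free. 0 = up (free), 0.005 = pushed down by the lid at home. The lid's lower edge pushes it; the spring takes about 4 N to start and 9 N at 5 mm, and lifts the lid again when it is let go.
- jar: Bystander: black stock jar with a paper label, 84 mm in diameter, 105 mm tall, standing on the bench. Origin: centre of its underside. Leave it alone.
- pot: Bystander: small white pot, 60 mm in diameter, 60 mm tall, standing on the bench. Origin: centre of its underside. Leave it alone.
- spatula: Bystander: slim steel weighing spatula, 197 mm long, 16 mm wide, 5 mm thick, lying on the bench. Leave it alone.

How it is judged:
By the outcome, as a careful person would: the job done as asked, in the order asked, and still so for the second after the job is handed in, while the arm keeps its last pose, push and grip.
It also fails if it takes over 51 s, if anything falls off the work surface, if the arm or the gripper's body presses on something with over 40 N, if the wrist force passes 120 N, or if a joint passes its speed limit or range.

### The arm

A 6-joint arm with a two-finger parallel gripper is mounted at the origin on the work surface. World frame = base frame: x ahead of the robot, y to its left, z up, the work surface at z = 0. Lengths are in m, angles in rad, forces in N, time in s.
With the tool pointing down it reaches from about 0.35 to 0.725 m from the base axis. Payload 6 kg.
Tool frame: the origin (TCP) lies at the very end of the fingers, on their centre line; the grasp point (between the pads) lies arm.tcp_to_grasp behind it (arm.tcp_to_grasp is the distance from the TCP to the grasp point, in m); z points along the fingers, y is the line along which they close (so a half turn about z gives the same grasp; the last joint's range is limited). The gripper opens to 85 mm and grips with 20 to 120 N. Pads are 22 mm wide; open, the fingers measure 114 mm over their backs; the gripper's body (76 mm by 85 mm) begins 54 mm behind the grasp point. The pads swing forward as they close: fully open they stand 13 mm farther back than shut.
Start: joints at [1.576, 0.04, 0.085, 0, -1.615, -0.334], TCP at [0.194, 0.568, 0.231] pointing down, gripper open.
Joint ranges: [-2.56, 2.56], [-1.29, 2.01], [-1.08, 1.49], [-3.29, 1.98], [-2.81, -0.18], [-2.99, 2.99]. Speed limits (rad/s): [2.57, 2.57, 3.01, 3.14, 3.14, 3.14].

### API

Orientations are given as a rotation vector (axis times angle).
In Python, from cell import arm gives the robot as it stands. The module is installed in compiled form; this text tells all that it offers.
- The arm moves only by the shell command python3 -m creep 'ROWS' [FORCE]. ROWS is JSON, a list that holds one entry, the list of rows, each a list of 7 numbers: the finger opening in mm, from 0 to 85.4, then the shift along the tool's x, y, z in mm, then the turn, a rotation vector about the tool's x, y, z in rad. In form: [[[fingers, tx, ty, tz, wx, wy, wz], ...]]. A call has 1 to 8 rows; each row shifts and turns the commanded pose from where the row before left it, along the tool's axes as they then stand; what a row does not reach is not made up. A row lasts 1/12 s, in which the tool goes at most 41.7 mm and 7.16 degrees, less where a joint would pass 70% of its speed; a pose out of reach is approached as far as the arm can. A call is refused whole if a number of a shift passes 41.7 or a number of a turn 0.125, either way. A call with a gripper value outside its range is refused whole. The fingers move at their own pace and stop on an object; FORCE is the grip in N (left out, the last holds). Time passes only in rows, so rows that do not move let the fingers close. It gives the time, the measured TCP pose, the force, the opening and the grip force at its end, in the units of the state.
- arm.state(): the state, without advancing time (a new reading comes with each control period).
- arm.snapshot(name): name is "scene" or "top"; returns (picture, depth): 384x512x3 uint8, red, green, blue; 384x512 float32, m along the optical axis (not along the pixel's ray), 0 where there is no reading.
- arm.calibration(name): a dict with "fx", "fy", "cx", "cy" (pixels), "world_to_cam" (4x4, takes a point from world to camera coordinates). Camera axes: x right, y down, z forward; pixel columns grow to the right and rows downward; lengths in m; the calibration is good to about 2 mm. A picture is of the moment at which its call begins. calibration takes no time and is no camera call.
- arm.sign_off(): hands the job in; it is judged then, once.
The state is a dict: "time_s": time; "joint_positions": joint angles; "joint_velocities": joint speeds; "tau": joint torques, N m; "position": TCP position; "tool_rot": TCP orientation; "ft_force": force on the tool from outside, world axes, zero at the start; "ft_torque": the same for the moment, N m; "width": finger opening in m; "grasp_force": force on a finger pad.
Only numpy, scipy, OpenCV 4.12 (cv2) and the standard library are available. Lean on these libraries where they do the work, as an engineer would, in place of code of your own. Each camera call takes 0.05 s, during which the arm holds its last target. There are 200 camera calls.

## Working session

There is one attempt and no reset: what is moved stays moved. The work goes in short steps, Python scripts to look and compute and a shell command to move; the robot and the scene stay as the last step left them, time stands still between calls to the robot, and variables do not carry over. Pictures are saved under pics/ and viewed, at most 10 in all, crops included, and the job is handed in when it is done.

```bash
mkdir -p pics; python3 - <<'E'
from cell import arm
import cv2,numpy as np
s=arm.state(); print({k:np.round(v,3) for k,v in s.items()}, arm.tcp_to_grasp)
for n in("scene","top"):
    p,d=arm.snapshot(n); cv2.imwrite(f"pics/{n}0.png",p[:,:,::-1]); np.save(f"pics/{n}0.npy",d); np.save(f"pics/{n}0p.npy",p)
    print(n,arm.calibration(n))
E
```

```text
{'time_s': np.float64(0.0), 'joint_positions': array([ 1.576,  0.041,  0.084, -0.   , -1.616, -0.334]), 'joint_velocities': array([ 0.001,  0.   , -0.001,  0.   , -0.001, -0.001]), 'tau': array([-1.0000e-03, -3.6821e+01,  3.4741e+01,  6.9320e+00, -6.0000e-03,
       -0.0000e+00]), 'position': array([0.194, 0.568, 0.23 ]), 'tool_rot': array([ 3.097, -0.514, -0.   ]), 'ft_force': array([ 0.709, -0.448,  0.717]), 'ft_torque': array([ 0.044, -0.048,  0.022]), 'grasp_force': np.float64(0.0), 'width': np.float64(0.086)} 0.0187
scene {'fx': 425.3736415448129, 'fy': 425.3736415448129, 'cx': 257.457715801501, 'cy': 188.4089108377587, 'world_to_cam': array([[-0.83240392,  0.5541413 ,  0.00557976,  0.49056965],
       [ 0.34501381,  0.52608963, -0.77729992, -0.09354412],
       [-0.43366944, -0.64510241, -0.62910547,  1.46582682],
       [ 0.        ,  0.        ,  0.        ,  1.        ]])}
top {'fx': 394.11886063822215, 'fy': 394.11886063822215, 'cx': 251.40651938466488, 'cy': 186.51797935364309, 'world_to_cam': array([[-3.72785563e-03, -9.99659807e-01,  2.58141893e-02,
        -6.35332885e-02],
       [-9.91912026e-01,  4.21341566e-04, -1.26926574e-01,
         5.73543269e-01],
       [ 1.26872518e-01, -2.60785687e-02, -9.91576156e-01,
         8.81784874e-01],
       [ 0.00000000e+00,  0.00000000e+00,  0.00000000e+00,
         1.00000000e+00]])}
```

View pics/scene0.png

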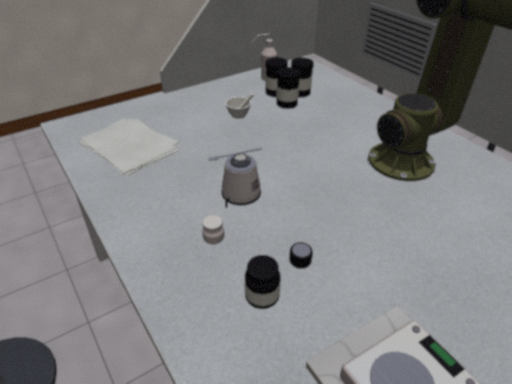

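View pics/top0.png

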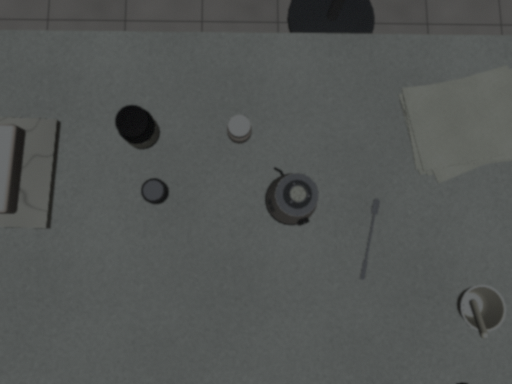

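The scene picture shows the lid at (301,254), jar (263,280), pot (213,228) and mill (241,175). The top picture shows the lid at (154,190), jar (136,124), pot (239,127) and the mill neck at (298,194). Enlarged crops next, to get precise outlines.

```bash
python3 - <<'E'
import cv2,numpy as np
t=cv2.imread("pics/top0.png"); s=cv2.imread("pics/scene0.png")
def c(im,x,y,w,h,g): 
    r=cv2.resize(im[y:y+h,x:x+w],(w*5,h*5),interpolation=cv2.INTER_CUBIC); return np.clip(r.astype(float)*g,0,255).astype(np.uint8)
a=np.hstack([c(t,125,160,60,56,2.5),c(t,260,160,80,56,2.5)])
b=np.hstack([c(s,275,230,60,56,1.6),c(s,205,145,80,56,1.6)])
cv2.imwrite("pics/crop.png",np.vstack([a,b]))
E
```

```text
(no output)
```

View pics/crop.png

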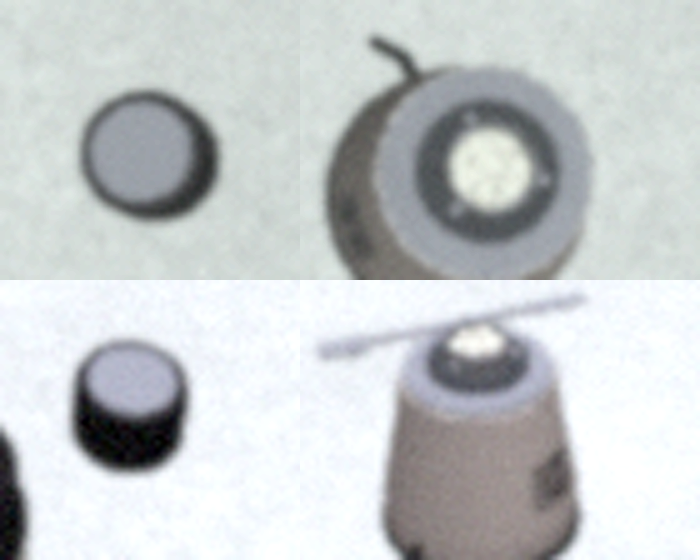

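The crop shows the lid's steel disc at top (153,190) and scene (301,250). The mill's tablets are at top (298,194) and scene (240,158). The deck and dark ring outlines are clear, with the three pins visible around the neck.

```bash
cat > h.py <<'E'
import numpy as np,cv2
from cell import arm
C={n:arm.calibration(n) for n in("scene","top")}
def ray(n,u,v):
    c=C[n];W=c["world_to_cam"];R=W[:3,:3];o=-R.T@W[:3,3]
    return o,R.T@np.array([(u-c["cx"])/c["fx"],(v-c["cy"])/c["fy"],1])
def plane(n,u,v,z):
    o,d=ray(n,u,v);return o+d*(z-o[2])/d[2]
def tri(a,b):
    o1,d1=ray("top",*a);o2,d2=ray("scene",*b)
    s=np.linalg.lstsq(np.c_[d1,-d2],o2-o1,rcond=None)[0]
    p,q=o1+d1*s[0],o2+d2*s[1];return (p+q)/2,np.linalg.norm(p-q)
def blob(im,box,f,k=4):
    x,y,w,h=box;c=cv2.resize(cv2.GaussianBlur(im,(3,3),0)[y:y+h,x:x+w],None,fx=k,fy=k,interpolation=cv2.INTER_CUBIC)
    m=f(c.astype(int)).astype(np.uint8);cs,_=cv2.findContours(m,cv2.RETR_EXTERNAL,cv2.CHAIN_APPROX_NONE)
    g=max(cs,key=cv2.contourArea);g=cv2.convexHull(g);e=cv2.fitEllipse(g)
    return ((e[0][0]+.5)/k-.5+x,(e[0][1]+.5)/k-.5+y),np.array(e[1])/k
E
python3 - <<'E'
from h import *
I={n:cv2.imread(f"pics/{n}0.png") for n in("scene","top")}
D={n:np.load(f"pics/{n}0.npy") for n in I}
for n,px in {"top":[(153,190),(163,193),(298,194),(310,210),(288,190),(160,180),(175,180)],"scene":[(301,250),(301,262),(240,158),(229,165),(240,167),(320,250)]}.items():
    for u,v in px:
        o,d=ray(n,u,v); print(n,(u,v),I[n][v,u],(o+d*D[n][v,u]).round(3))
E
```

```text
top (153, 190) [67 64 62] [0.565 0.162 0.043]
top (163, 193) [39 38 37] [0.558 0.14  0.039]
top (298, 194) [90 94 93] [ 0.545 -0.159  0.137]
top (310, 210) [68 66 65] [ 0.513 -0.188  0.112]
top (288, 190) [37 36 34] [ 0.555 -0.14   0.122]
top (160, 180) [44 44 43] [0.589 0.147 0.039]
top (175, 180) [83 85 82] [ 0.594  0.119 -0.001]
scene (301, 250) [125 114 112] [0.565 0.165 0.039]
scene (301, 262) [14  7  7] [0.582 0.187 0.025]
scene (240, 158) [150 153 154] [ 0.547 -0.158  0.13 ]
scene (229, 165) [127 115 113] [ 0.58  -0.166  0.113]
scene (240, 167) [84 77 75] [ 0.561 -0.135  0.118]
scene (320, 250) [158 155 152] [0.498 0.166 0.001]
```

```bash
python3 - <<'E'
from h import *
I={n:cv2.imread(f"pics/{n}0.png") for n in("scene","top")}
T,S=I["top"],I["scene"]
lt=blob(T,(140,177,30,28),lambda c:(c[...,0]>52)&(c[...,0]-c[...,2]>2)&(c[...,1]<75))
lt_all=blob(T,(135,172,40,38),lambda c:c[...,1]<62)
ls=blob(S,(287,238,30,30),lambda c:(c[...,0]>75)&(c[...,0]-c[...,2]>6)&(c[...,1]<135))
nt=blob(T,(285,180,28,28),lambda c:c[...,1]>72)
ns=blob(S,(228,148,25,18),lambda c:(c[...,2]>112)&(c[...,0]-c[...,2]<5))
rt=blob(T,(278,175,40,38),lambda c:c[...,1]<52)
rs=blob(S,(226,152,30,24),lambda c:c[...,1]<98)
for k in "lt lt_all ls nt ns rt rs".split(): print(k,np.round(eval(k)[0],2),eval(k)[1].round(1))
print("lid tri",tri(lt[0],ls[0]),"planes .04",plane("top",*lt[0],.04),plane("scene",*ls[0],.04))
print("neck tri",tri(nt[0],ns[0]),"planes .137",plane("top",*nt[0],.137),plane("scene",*ns[0],.137))
print("ring .122",plane("top",*rt[0],.122),plane("scene",*rs[0],.122))
for u,v in[(473,118),(543,182),(457,212)]: print("pin",plane("top",260+(u-300)/5-.4,160+v/5-.4,.128))
print("jar",plane("top",131,119,.105),"pot",plane("top",239,123,.06))
E
```

```text
lt [152.6 189.8] [19.4 19.9]
lt_all [154.58 190.88] [25.9 28.4]
ls [301.29 248.58] [15.6 20.4]
nt [297.64 193.34] [15.1 16. ]
ns [240.19 156.43] [ 6.9 10.6]
rt [296.91 193.81] [28.8 29.2]
rs [239.9  161.16] [14.2 21.6]
lid tri (array([0.56458398, 0.16338282, 0.04274527]), np.float64(0.0016068950075550311)) planes .04 [0.56552731 0.16348092 0.04      ] [0.56218895 0.1619553  0.04      ]
neck tri (array([ 0.54617278, -0.1581605 ,  0.13561512]), np.float64(0.0007884487653417283)) planes .137 [ 0.54633331 -0.15820931  0.137     ] [ 0.54695096 -0.15612115  0.137     ]
ring .122 [ 0.54698457 -0.15881751  0.122     ] [ 0.54933363 -0.1544636   0.122     ]
pin [ 0.5688291  -0.15263295  0.128     ]
pin [ 0.54167268 -0.18167369  0.128     ]
pin [ 0.52907603 -0.14520879  0.128     ]
jar [0.71392248 0.20024491 0.105     ] pot [ 0.71910739 -0.03589093  0.06      ]
```

```bash
cat >> h.py <<'E'
def go(x,y,z):
    from scipy.spatial.transform import Rotation as R
    s=arm.state();r=R.from_rotvec(s["tool_rot"])
    print("t",round(s["time_s"],2),"pos",np.round(s["position"],4),"shift mm",(r.inv().apply(np.array([x,y,z])-s["position"])*1000).round(1),"z-axis",r.apply([0,0,1]).round(3),"F",np.round(s["ft_force"],1),"M",np.round(s["ft_torque"],2),"w",round(s["width"],4),"g",round(float(s["grasp_force"]),1),"j",np.round(s["joint_positions"],2))
E
python3 -m creep '[[[85,30,16.5,0,0,0,0],[85,30,16.5,0,0,0,0],[85,30,16.5,0,0,0,0],[85,30,16.5,0,0,0,0],[85,30,16.5,0,0,0,0],[85,30,16.5,0,0,0,0],[85,30,16.5,0,0,0,0],[85,30,16.5,0,0,0,0]]]' 40
python3 -m creep '[[[85,30,16.5,0,0,0,0],[85,30,16.5,0,0,0,0],[85,30,16.5,0,0,0,0],[85,30,16.5,0,0,0,0],[85,30,16.5,0,0,0,0],[85,30,16.5,0,0,0,0],[85,30,16.5,0,0,0,0],[85,0,0,0,0,0,0]]]'
python3 -c "
from h import *
go(.565,.163,.07)"
```

```text
time_s: 0.77
position: [0.3789, 0.3639, 0.231]
tool_rot: [3.099, -0.514, -0.0]
ft_force: [1.1, 0.7, 0.7]
width: 0.0849
grasp_force: 0.0
time_s: 1.43
position: [0.542, 0.1842, 0.2302]
tool_rot: [3.096, -0.521, -0.001]
ft_force: [-0.8, 1.3, -0.7]
width: 0.0848
grasp_force: 0.0
t 1.43 pos [0.542  0.1842 0.2302] shift mm [ 28.8  12.1 160.2] z-axis [-0.001 -0.002 -1.   ] F [-0.8  1.3 -0.7] M [ 0.15  0.09 -0.03] w 0.0848 g 0.0 j [ 0.68 -0.03  0.01  0.   -1.62  0.56]
```

```bash
python3 -m creep '[[[85,14,6,25,0,0,0],[85,14.8,6,35,0,0,0],[85,0,0,35,0,0,0],[85,0,0,35,0,0,0],[85,0,0,30,0,0,0],[85,0,0,0,0,0,0],[85,0,0,0,0,0,0]]]' 
python3 - <<'E'
from h import *
go(.565,.163,.010)
p,d=arm.snapshot("scene"); q,e=arm.snapshot("top")
a=cv2.resize(p[190:310,220:380,::-1],(640,480)); cv2.imwrite("pics/a.png",a)
E
```

```text
time_s: 2.02
position: [0.5622, 0.167, 0.0701]
tool_rot: [3.096, -0.513, -0.004]
ft_force: [0.0, -0.6, 1.1]
width: 0.0851
grasp_force: 0.0
t 2.02 pos [0.5622 0.167  0.0701] shift mm [ 4.1  2.7 60.1] z-axis [-0.003 -0.003 -1.   ] F [ 0.  -0.6  1.1] M [-0.02 -0.06  0.03] w 0.0851 g 0.0 j [ 0.63  0.05 -0.2   0.   -1.32  0.61]
```

View pics/a.png

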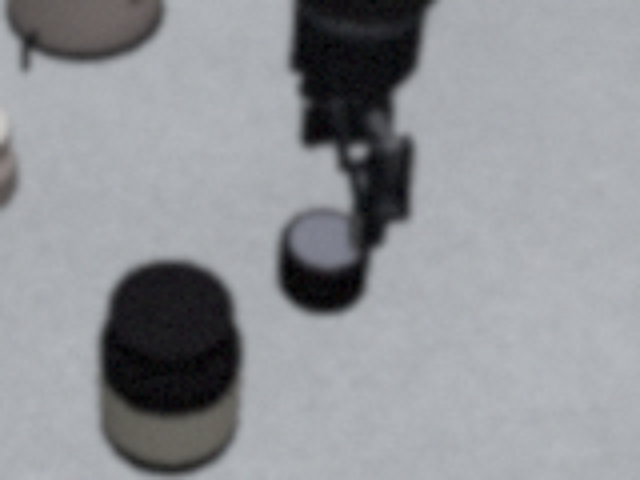

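The picture shows the open fingers straddling the lid (lid disc at about crop (325,240)), with the jar well clear. I'll grip once to centre, turn 90° and grip again, so the lid is centred along both axes.

```bash
python3 -m creep '[[[85,2,1,15,0,0,0],[85,2,1.5,16,0,0,0],[85,0,0,16,0,0,0],[85,0,0,16,0,0,0],[85,0,0,0,0,0,0]]]' 
python3 -m creep '[[[56,0,0,0,0,0,0],[56,0,0,0,0,0,0],[56,0,0,0,0,0,0],[56,0,0,0,0,0,0],[56,0,0,0,0,0,0],[56,0,0,0,0,0,0],[56,0,0,0,0,0,0],[56,0,0,0,0,0,0]]]' 20
python3 -c "
from h import *
go(.565,.163,.007)"
```

```text
time_s: 2.53
position: [0.5656, 0.1641, 0.0076]
tool_rot: [3.099, -0.514, -0.002]
ft_force: [-1.8, 0.1, -0.8]
width: 0.0849
grasp_force: 0.0
time_s: 3.2
position: [0.5676, 0.1646, 0.0113]
tool_rot: [-3.097, 0.513, -0.006]
ft_force: [-1.1, 0.3, 6.0]
width: 0.0573
grasp_force: 22.1
t 3.2 pos [0.5676 0.1646 0.0113] shift mm [-1.9  2.3  4.3] z-axis [ 0.004  0.001 -1.   ] F [-1.1  0.3  6. ] M [-0.09  0.48 -0.04] w 0.0573 g 22.1 j [ 0.62  0.1  -0.26  0.   -1.21  0.62]
```

```bash
python3 -m creep '[[[85,0,0,-5,0,0,0],[85,0,0,0,0,0,0],[85,0,0,0,0,0,0],[85,0,0,0,0,0,0],[85,0,0,0,0,0,0]]]' 
python3 -c "
from h import *
go(.565,.163,.007)"
python3 -m creep '[[[85,0,0,0,0,0,0.12],[85,0,0,0,0,0,0.12],[85,0,0,0,0,0,0.12],[85,0,0,0,0,0,0.12],[85,0,0,0,0,0,0.12],[85,0,0,0,0,0,0.12],[85,0,0,0,0,0,0.12],[85,0,0,0,0,0,0.12]]]'
python3 -m creep '[[[85,0,0,0,0,0,0.12],[85,0,0,0,0,0,0.12],[85,0,0,0,0,0,0.12],[85,0,0,0,0,0,0.12],[85,0,0,0,0,0,0.12],[85,0,0,0,0,0,0],[85,0,0,0,0,0,0]]]'
python3 -c "
from h import *
go(.565,.163,.012)"
```

```text
time_s: 3.62
position: [0.5659, 0.1639, 0.0131]
tool_rot: [3.099, -0.514, -0.001]
ft_force: [0.3, 0.1, 0.2]
width: 0.085
grasp_force: 0.0
t 3.62 pos [0.5659 0.1639 0.0131] shift mm [-0.5  1.1  6.1] z-axis [-0. -0. -1.] F [0.3 0.1 0.2] M [ 0.01 -0.03 -0.  ] w 0.085 g 0.0 j [ 0.62  0.1  -0.26 -0.   -1.22  0.62]
time_s: 4.28
position: [0.5659, 0.1638, 0.0129]
tool_rot: [2.505, -1.894, -0.0]
ft_force: [-0.0, 0.4, 0.4]
width: 0.0852
grasp_force: 0.0
time_s: 4.87
position: [0.5659, 0.1639, 0.0131]
tool_rot: [1.846, -2.541, 0.0]
ft_force: [0.4, 0.1, 0.5]
width: 0.085
grasp_force: 0.0
t 4.87 pos [0.5659 0.1639 0.0131] shift mm [1.1 0.6 1.1] z-axis [-0. -0. -1.] F [0.4 0.1 0.5] M [ 0.01  0.   -0.05] w 0.085 g 0.0 j [ 0.62  0.1  -0.26  0.   -1.22 -0.94]
```

Now grip firmly.

```bash
python3 -m creep '[[[54,0,0,0,0,0,0],[54,0,0,0,0,0,0],[54,0,0,0,0,0,0],[54,0,0,0,0,0,0],[54,0,0,0,0,0,0],[54,0,0,0,0,0,0],[54,0,0,0,0,0,0],[54,0,0,0,0,0,0]]]' 60
python3 -c "
from h import *
go(.565,.163,.012)"
python3 -m creep '[[[54,0,0,-20,0,0,0],[54,0,0,-35,0,0,0],[54,0,0,-40,0,0,0],[54,0,0,-40,0,0,0],[54,0,0,-40,0,0,0],[54,0,0,-30,0,0,0],[54,0,0,0,0,0,0],[54,0,0,0,0,0,0]]]'
python3 - <<'E'
from h import *
go(.5465,-.1585,.215)
p,d=arm.snapshot("scene")
a=cv2.resize(p[140:290,220:400,::-1],(720,600)); cv2.imwrite("pics/b.png",a)
E
```

```text
time_s: 5.53
position: [0.5664, 0.1641, 0.0138]
tool_rot: [-1.842, 2.544, -0.001]
ft_force: [-0.5, 0.5, 3.9]
width: 0.0561
grasp_force: 64.4
t 5.53 pos [0.5664 0.1641 0.0138] shift mm [1.5 1.  1.8] z-axis [ 0.001  0.    -1.   ] F [-0.5  0.5  3.9] M [0.13 0.14 0.01] w 0.0561 g 64.4 j [ 0.62  0.1  -0.26  0.   -1.22 -0.94]
time_s: 6.2
position: [0.5664, 0.1644, 0.2194]
tool_rot: [-1.84, 2.543, 0.001]
ft_force: [0.2, 0.1, -2.4]
width: 0.0562
grasp_force: 64.4
t 6.2 pos [0.5664 0.1644 0.2194] shift mm [312.9 -82.1   3.8] z-axis [ 0.002  0.002 -1.   ] F [ 0.2  0.1 -2.4] M [-0.02  0.03  0.02] w 0.0562 g 64.4 j [ 0.62  0.01  0.03 -0.   -1.59 -0.94]
```

View pics/b.png

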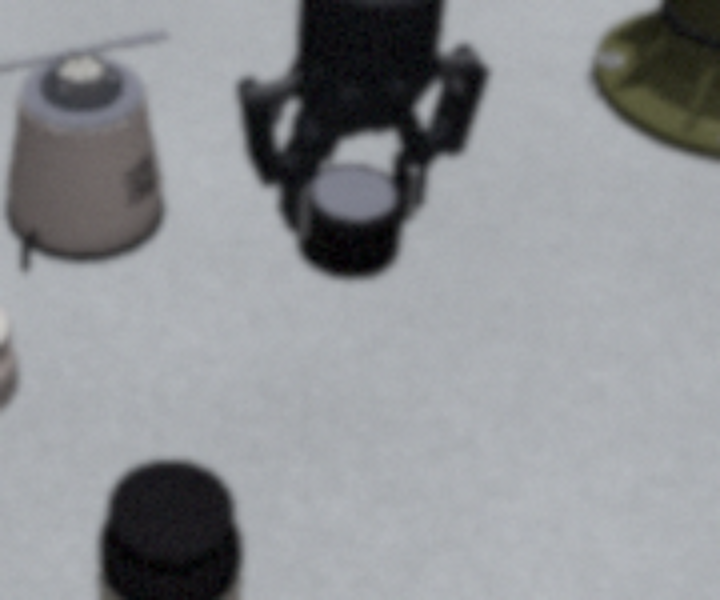

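The lid is held square and level, its disc at crop (352,193), about 0.2 m up. Next I carry it over the mill.

```bash
python3 -m creep '[[[54,15,-4,0,0,0,0],[54,28,-7.4,0,0,0,0],[54,32,-8.4,0,0,0,0],[54,34,-9,0,0,0,0],[54,34,-9,0,0,0,0],[54,34,-9,0,0,0,0],[54,34,-9,0,0,0,0],[54,34,-9,0,0,0,0]]]'
python3 -m creep '[[[54,31,-8.2,0,0,0,0],[54,22,-5.9,0,0,0,0],[54,14.4,-3.8,0,0,0,0],[54,0,0,0,0,0,0],[54,0,0,0,0,0,0],[54,0,0,0,0,0,0]]]'
python3 - <<'E'
from h import *
go(.5472,-.1582,.165)
E
```

```text
time_s: 6.92
position: [0.5495, -0.091, 0.2158]
tool_rot: [1.84, -2.542, -0.003]
ft_force: [1.1, 0.8, -1.4]
width: 0.0564
grasp_force: 64.4
time_s: 7.42
position: [0.5463, -0.1584, 0.2167]
tool_rot: [1.84, -2.544, -0.003]
ft_force: [0.5, 0.7, -1.2]
width: 0.0565
grasp_force: 64.4
t 7.42 pos [ 0.5463 -0.1584  0.2167] shift mm [-0.5 -0.9 51.7] z-axis [-0.003  0.    -1.   ] F [ 0.5  0.7 -1.2] M [-0.01 -0.03 -0.04] w 0.0565 g 64.4 j [ 0.07 -0.04 -0.02 -0.   -1.59 -0.39]
```

```bash
python3 -m creep '[[[54,-0.3,-0.5,20,0,0,0],[54,0,-0.3,25,0,0,0],[54,0,0,15,0,0,0],[54,0,0,0,0,0,0],[54,0,0,0,0,0,0],[54,0,0,0,0,0,0]]]'
python3 - <<'E'
from h import *
go(.5472,-.1582,.144)
p,d=arm.snapshot("scene"); q,e=arm.snapshot("top")
a=cv2.resize(p[110:210,190:300,::-1],None,fx=5,fy=5,interpolation=2); cv2.imwrite("pics/c.png",a)
E
```

```text
time_s: 7.92
position: [0.5483, -0.1583, 0.1597]
tool_rot: [-1.842, 2.544, -0.002]
ft_force: [0.2, -0.0, -0.8]
width: 0.0559
grasp_force: 64.3
t 7.92 pos [ 0.5483 -0.1583  0.1597] shift mm [ 0.2  1.1 15.7] z-axis [ 0.002 -0.001 -1.   ] F [ 0.2 -0.  -0.8] M [-0.02 -0.08  0.04] w 0.0559 g 64.3 j [ 0.07 -0.04 -0.12  0.   -1.48 -0.39]
```

View pics/c.png

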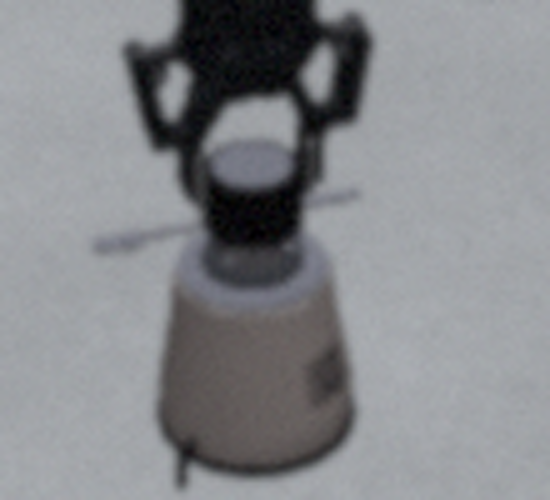

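The lid (centre column 253 in the crop) hangs in line with the deck (centre column 254). I lower it gently.

```bash
python3 -m creep '[[[54,0,0.4,4,0,0,0],[54,0,0.3,4,0,0,0],[54,0,0,3,0,0,0],[54,0,0,0,0,0,0],[54,0,0,0,0,0,0]]]'
python3 -c "
from h import *
go(.5472,-.1582,.144)"
python3 -m creep '[[[54,0,0,3,0,0,0],[54,0,0,3,0,0,0],[54,0,0,0,0,0,0],[54,0,0,0,0,0,0]]]'
python3 -c "
from h import *
go(.5472,-.1582,.144)"
```

```text
time_s: 8.43
position: [0.5472, -0.1589, 0.147]
tool_rot: [1.841, -2.545, 0.001]
ft_force: [2.4, -3.9, -4.1]
width: 0.0564
grasp_force: 64.5
t 8.43 pos [ 0.5472 -0.1589  0.147 ] shift mm [-0.6  0.2  3. ] z-axis [ 0.    -0.001 -1.   ] F [ 2.4 -3.9 -4.1] M [-1.27 -0.79  0.02] w 0.0564 g 64.5 j [ 0.07 -0.03 -0.14  0.   -1.46 -0.39]
time_s: 8.77
position: [0.5475, -0.159, 0.1438]
tool_rot: [-1.841, 2.544, -0.004]
ft_force: [-1.8, -1.2, 7.7]
width: 0.0561
grasp_force: 65.6
t 8.77 pos [ 0.5475 -0.159   0.1438] shift mm [-0.7  0.5 -0.2] z-axis [ 0.002 -0.002 -1.   ] F [-1.8 -1.2  7.7] M [-0.47  0.87  0.01] w 0.0561 g 65.6 j [ 0.07 -0.03 -0.15  0.   -1.45 -0.39]
```

The lid is on the pins: TCP z 0.1438 with 7.7 N. Now I turn it with a light push.

```bash
python3 -m creep '[[[54,0,0,1,0,0,-0.08],[54,0,0,0,0,0,-0.08],[54,0,0,0,0,0,-0.08],[54,0,0,0,0,0,0]]]'
python3 -c "
from h import *
go(.5472,-.1585,.144)"
```

```text
time_s: 9.1
position: [0.5479, -0.1593, 0.1432]
tool_rot: [-2.138, 2.301, -0.007]
ft_force: [-0.4, -2.5, 7.8]
width: 0.0563
grasp_force: 65.5
t 9.1 pos [ 0.5479 -0.1593  0.1432] shift mm [-0.8  0.7 -0.8] z-axis [ 0.004 -0.002 -1.   ] F [-0.4 -2.5  7.8] M [-1.17  0.25  0.15] w 0.0563 g 65.5 j [ 0.07 -0.03 -0.15  0.   -1.45 -0.14]
```

```bash
python3 -m creep '[[[54,0,0,0,0,0,-0.08],[54,0,0,0,0,0,-0.08],[54,0,0,0,0,0,-0.08],[54,0,0,0,0,0,0]]]'
python3 -c "
from h import *
go(.5472,-.1585,.144)"
```

```text
time_s: 9.43
position: [0.5473, -0.1593, 0.141]
tool_rot: [2.397, -2.03, 0.003]
ft_force: [0.8, -4.7, -0.7]
width: 0.0563
grasp_force: 64.5
t 9.43 pos [ 0.5473 -0.1593  0.141 ] shift mm [-0.8  0.  -3. ] z-axis [ 0.001 -0.002 -1.   ] F [ 0.8 -4.7 -0.7] M [-1.68 -0.56  0.01] w 0.0563 g 64.5 j [ 0.07 -0.03 -0.15  0.   -1.45  0.1 ]
```

Dropped: z is 0.141 and the push has vanished, so the keyways are over the pins. I press on down.

```bash
python3 -m creep '[[[54,0.5,0,2,0,0,0],[54,0.2,0,2,0,0,0],[54,0,0,2,0,0,0],[54,0,0,0,0,0,0],[54,0,0,0,0,0,0]]]'
python3 -c "
from h import *
go(.5472,-.1585,.1308)"
```

```text
time_s: 9.85
position: [0.5475, -0.1594, 0.1347]
tool_rot: [2.394, -2.035, 0.002]
ft_force: [1.9, -4.5, 1.1]
width: 0.0559
grasp_force: 64.8
t 9.85 pos [ 0.5475 -0.1594  0.1347] shift mm [-1.   0.2  3.9] z-axis [ 0.001 -0.001 -1.   ] F [ 1.9 -4.5  1.1] M [-1.69 -0.66 -0.05] w 0.0559 g 64.8 j [ 0.07 -0.03 -0.16  0.   -1.44  0.09]
```

```bash
python3 -m creep '[[[54,0.5,0,1.5,0,0,0],[54,0,0,1.5,0,0,0],[54,0,0,1.5,0,0,0],[54,0,0,0,0,0,0],[54,0,0,0,0,0,0]]]'
python3 -c "
from h import *
go(.5472,-.1585,.1308)"
```

```text
time_s: 10.27
position: [0.5475, -0.1595, 0.1309]
tool_rot: [-2.394, 2.034, -0.002]
ft_force: [0.4, -2.1, 6.8]
width: 0.0565
grasp_force: 65.1
t 10.27 pos [ 0.5475 -0.1595  0.1309] shift mm [-1.1  0.2  0.1] z-axis [ 0.001 -0.    -1.   ] F [ 0.4 -2.1  6.8] M [-0.68  0.2  -0.08] w 0.0565 g 65.1 j [ 0.07 -0.03 -0.17  0.   -1.43  0.09]
```

```bash
python3 -m creep '[[[54,0,0,1,0,0,0],[54,0,0,1,0,0,0],[54,0,0,0,0,0,0],[54,0,0,0,0,0,0]]]'
python3 -c "
from h import *
go(.5472,-.1585,.1308)"
```

```text
time_s: 10.6
position: [0.5476, -0.1596, 0.1308]
tool_rot: [-2.394, 2.033, -0.003]
ft_force: [-4.8, 0.8, 13.7]
width: 0.056
grasp_force: 66.1
t 10.6 pos [ 0.5476 -0.1596  0.1308] shift mm [-1.1  0.2 -0. ] z-axis [ 0.002 -0.001 -1.   ] F [-4.8  0.8 13.7] M [ 0.13  1.66 -0.11] w 0.056 g 66.1 j [ 0.07 -0.03 -0.17  0.   -1.43  0.09]
```

```bash
python3 -m creep '[[[54,0,0,0.8,0,0,0],[54,0,0,0,0,0,0],[54,0,0,0,0,0,0],[54,0,0,0,0,0,0],[54,0,0,0,0,0,0]]]'
python3 - <<'E'
from h import *
go(.5472,-.1585,.1308)
p,d=arm.snapshot("scene")
a=cv2.resize(p[110:210,190:300,::-1],None,fx=5,fy=5,interpolation=2); cv2.imwrite("pics/d.png",a)
E
```

```text
time_s: 11.02
position: [0.5476, -0.1596, 0.1307]
tool_rot: [-2.394, 2.033, -0.004]
ft_force: [-5.9, 1.9, 17.0]
width: 0.0564
grasp_force: 66.4
t 11.02 pos [ 0.5476 -0.1596  0.1307] shift mm [-1.1  0.2 -0.1] z-axis [ 0.002 -0.001 -1.   ] F [-5.9  1.9 17. ] M [ 0.55  2.24 -0.09] w 0.0564 g 66.4 j [ 0.07 -0.03 -0.17  0.   -1.43  0.09]
```

View pics/d.png

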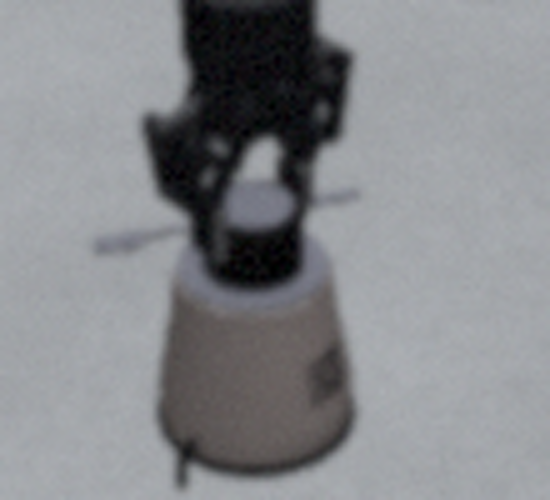

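The lid (disc at crop (260,208)) now sits right down on the deck, its lower edge covering the ring. The push is a steady 17 N against a hard stop at the expected height, so I hand in.

```bash
python3 -c "
from cell import arm
print(arm.sign_off())"
```

```text
the job is handed in; nothing more can be done
None
```

The lid is on the mill, keyed over its pins and pressed to a hard stop at the expected home height; I handed the job in at about 11 s with the arm still holding it down at about 17 N (sign-off returned no verdict).

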